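# Refit the lift-off handle and open the air to the coupling

## Robot

A 6-joint arm with a two-finger parallel gripper is mounted at the origin on a cart in front of the work surface, level with it; the furniture and walls round the work are solid. World frame = base frame: x ahead of the robot, y to its left, z up, the work surface at z = 0. Lengths are in m, angles in rad, forces in N, time in s.
With the tool pointing down it reaches from about 0.25 to 0.775 m from the base axis. Payload 4 kg.
Tool frame: the origin (TCP) lies midway between the tips of the shut fingers; the grasp point (between the pads) lies 19 mm behind it (robot.tcp_to_grasp is the z of the grasp point in the tool frame, in m); z points along the fingers, y is the line along which they close (so a half turn about z gives the same grasp; the last joint's range is limited). The gripper opens to 94 mm and grips with 3 to 60 N. Pads are 16 mm wide; open, the fingers measure 119 mm over their backs; the gripper's body (75 mm by 177 mm) begins 78 mm behind the grasp point.
Start: joints at [-1.327, 0.087, 1.371, -0, 1.684, -0.103], TCP at [0.187, -0.517, 0.206] pointing down, gripper open.
Joint ranges: [-3.1, 3.1], [-0.76, 2.03], [0.27, 2.55], [-1.08, 4.22], [0.17, 2.65], [-2.57, 2.57]. Speed limits (rad/s): [2.79, 2.79, 3.14, 3.14, 3.14, 3.14].

## Interface

Orientations are given as [roll, pitch, yaw] about the fixed x, y, z axes, in that order (R = Rz(yaw) Ry(pitch) Rx(roll)).
In Python, from bench import robot gives the robot as it stands. The module is installed in compiled form; this text tells all that it offers.
- The arm moves only by the tool move_arm, never from a script. Its argument "motion" is one flat list of numbers, 7 for each row, row after row: the turn, a rotation vector about the tool's x, y, z in units of 45 degrees (1.0 is 45 degrees), then the shift along the tool's x, y, z in units of 100 mm (1.0 is 100 mm), then the opening, from 0 (shut) to 1 (fully open). A call has 1 to 12 rows; each row shifts and turns the commanded pose from where the row before left it, along the tool's axes as they then stand; what a row does not reach is not made up. A row lasts 1/12 s, in which the tool goes at most 41.7 mm and 7.16 degrees, less where a joint would pass 70% of its speed; a pose out of reach is approached as far as the arm can. A call with a number of a shift or a turn outside -1 to 1 is refused whole. A call with a gripper value outside its range is refused whole. The fingers move at their own pace and stop on an object; the grip force is fixed at half the most. Time passes only in rows, so rows that do not move let the fingers close. It gives the time, the measured TCP pose, the force, the opening and the grip force at its end, in the units of the state.
- robot.get_obs(): the state, without advancing time (a new reading comes with each control period).
- robot.snapshot(name): name is "side" or "top"; returns the picture (480x640x3 uint8, red, green, blue); there is no depth.
- robot.get_calibration(name): a dict with "fx", "fy", "cx", "cy" (pixels), "R" (3x3) and "t" (3): a world point X has camera coordinates R X + t. Camera axes: x right, y down, z forward; pixel columns grow to the right and rows downward; lengths in m; the calibration is good to about 2 mm. A picture is of the moment at which its call begins. get_calibration takes no time and is no camera call.
- robot.close_job(): hands the job in; it is judged then, once.
The state is a dict: "time": time; "joint_positions": joint angles; "qvel": joint speeds; "joint_torque": joint torques, N m; "tool_pos": TCP position; "ee_rot": TCP orientation; "wrist_force": force on the tool from outside, world axes, zero at the start; "wrist_torque": the same for the moment, N m; "width": finger opening in m; "finger_force": force on a finger pad.
Only numpy, scipy, OpenCV 4.12 (cv2) and the standard library are available. Lean on these libraries where they do the work, as an engineer would, in place of code of your own. Each camera call takes 0.05 s, during which the arm holds its last target. There are 200 camera calls.

## Task

The air distributor on the bench was locked out: it is shut and its handle has been taken off. Put the handle back on the square spindle, turning it until the hidden flats find each other and it drops fully home, then turn the valve by that handle, not by its pointer, click by click until its pointer points at the outlet that carries the tall hose coupling (the other two outlets have low blanking caps). Leave the handle on the spindle, let go, and do not push the other things on the bench about.

Things in the scene. Friction and masses are not known exactly. Their poses are not given: they have to be found in the camera images.
- air_selector: grey cast air distributor fixed to the bench, about 205 x 190 mm. Origin on the bench surface on the spindle's vertical axis, z up. Three upright outlets 86 mm from the axis, at -27.5, 0 and +27.5 degrees from its x axis (anticlockwise from above); a blind cast lug at +55 degrees marks shut. Gauge and inlet pipe on its -x side
- spindle_top (a point): centre of the top of the upright steel square spindle, 98 mm above the bench. The square is 28 mm across flats, bevelled 1 mm at the top, and rises 28 mm above a steel disc 72 mm wide whose top is 70 mm above the bench
- pointer_tip (a point): tip of the flat pointer that sticks out of the disc, 62 mm from the spindle's axis and 67 mm above the bench; its direction from the axis shows where the valve stands
- handle: loose lift-off handle, 0.26 to 0.4 kg, 72 mm high, standing on its hub. Origin at the centre of the hub's underside, z up. Hub 64 mm in diameter, 38 mm high; on it a black paddle grip 116 mm long (along x), 22 mm thick (along y), 38 to 72 mm above the underside. Square socket inside at an angle to the grip that is not given; fits in four positions 90 degrees apart
- coupling: tall steel quick hose coupling with ribbed sleeve, 31 mm wide, 53 mm high, upright on one of the three outlets (which one changes). Origin at its foot, on its axis, 50 mm above the bench and 86 mm from the spindle's axis
- cap_1: low hexagonal blanking cap, 33 mm wide, 14 mm high, on another outlet; origin at its foot
- cap_2: the same on the remaining outlet; origin at its foot
- cork_block: wooden sanding block 58 x 100 x 34 mm, bystander; origin at the centre of its underside
- sanding_block: black rubber sanding block 64 x 115 x 43 mm, bystander; origin at the centre of its underside
- plane_block: small block plane, 46 x 140 x 50 mm, bystander; origin at the centre of its underside
- offcut_1: strip of hardwood 45 x 160 x 19 mm, bystander; origin at the centre of its underside
- spindle (a joint): angle of the valve (square, disc and pointer turn together), growing clockwise seen from above. 0 = shut, its start, against a hard stop: it cannot turn anticlockwise from there. Click stops every 0.48 rad: 0 shut, then the outlets in turn at 0.48, 0.96, 1.44. About 0.18 N m takes it out of a click stop; past halfway it pulls itself into the next
- socket_mouth (a point): centre of the hub's underside: a round mouth 43 mm wide, 8 mm deep, then a square socket 30.4 mm across flats, 22 mm deep. Over the spindle with flats crossed it stops 20 mm above the disc (90 mm above the bench) and turns there; with flats lined up within about 5 degrees it drops 20 mm until it rests on the disc (70 mm above the bench)

How it is judged:
On the way, in this order (a step that is already met when the one before it is completed fails the run):
1. the handle has dropped fully home on the square spindle (z of handle in the frame of air_selector below 0.074 m and horizontal distance between handle and spindle_top below 0.005 m and angle between handle's own z axis and vertical below 0.08 rad), for 0.2 s.
2. the pointer points at the coupling (horizontal distance between pointer_tip and coupling below 0.0265 m), for 0.2 s.
At the end, for the whole second after the job is handed in: Handle fully home on the square (underside within 4 mm of the disc, 5 mm of the axis, upright within 0.08 rad), still and released; pointer tip within 26.5 mm of the coupling's axis (24 mm when it points straight at it, so within about 0.15 rad) (all of step 1 and linear speed of handle below 0.02 m/s and horizontal distance between pointer_tip and coupling below 0.0265 m); the robot touches nothing.
It fails at once if a bystander on the bench is pushed more than 30 mm (distance of any of cork_block, sanding_block, plane_block, offcut_1 from where it was at the start of the episode above 0.03 m).
It fails at once if the fingers push the valve or its pointer themselves instead of the handle (contact force between the fingers and air_selector above 5 N).
It also fails if it takes over 51 s, if anything falls off the work surface, if the arm or the gripper's body presses on something with over 40 N, if the wrist force passes 120 N, or if a joint passes its speed limit or range.

## Working session

There is one attempt and no reset: what is moved stays moved. The work goes in short steps, Python scripts to look and compute and a tool call to move; the robot and the scene stay as the last step left them, time stands still between calls to the robot, and variables do not carry over. Pictures are saved under pics/ and viewed, at most 10 in all, crops included, and the job is handed in when it is done.

Besides the shell and the picture viewer there is one more tool, called in YAML: its name, and indented under it one key for each argument. move_arm: Moves the arm, as the interface text tells. Shifts and turns lie within -1 to 1; 1 stands for 100 mm of shift or 45 degrees of turn. Its arguments: {"type":"object","properties":{"motion":{"type":"array","items":{"type":"number"}}},"required":["motion"]}

```bash
mkdir -p pics; python3 - <<'E'
from bench import robot
import cv2
print({k:(v if not hasattr(v,'round') else v) for k,v in robot.get_obs().items()}, robot.tcp_to_grasp)
for n in("top","side"):
    cv2.imwrite(f"pics/{n}0.png",robot.snapshot(n)[:,:,::-1]); print(robot.get_calibration(n))
E
```

```text
{'time': 0.0, 'joint_positions': array([-1.32711587e+00,  8.79539687e-02,  1.37223619e+00, -1.17677857e-05,
        1.68359089e+00, -1.03138303e-01]), 'qvel': array([ 0.00012151,  0.00161582,  0.00065634, -0.00041137, -0.00083899,
       -0.0004951 ]), 'joint_torque': array([ 8.32769583e-04, -3.40177953e+01, -3.02423644e+01,  7.16791023e-02,
        3.30221909e-02, -1.72293089e-04]), 'tool_pos': array([ 0.18678947, -0.51673261,  0.2043139 ]), 'ee_rot': array([-3.13941468e+00, -2.13674175e-04,  3.46817215e-01]), 'wrist_force': array([-0.02574383,  0.46120044, -0.38864161]), 'wrist_torque': array([0.03474413, 0.04100514, 0.03330909]), 'finger_force': 0.0, 'width': 0.09424000845589889} -0.0188
{'fx': 596.8047882428701, 'fy': 596.8047882428701, 'cx': 317.8189232282025, 'cy': 244.62962576289473, 'R': array([[ 0.0036761 , -0.99999203, -0.00155547],
       [-0.99594827, -0.00352146, -0.089859  ],
       [ 0.0898528 ,  0.0018795 , -0.99595328]]), 't': array([0.06088353, 0.5523154 , 1.53232958])}
{'fx': 479.0706644863811, 'fy': 479.0706644863811, 'cx': 319.65738742495387, 'cy': 238.69217308821058, 'R': array([[-0.84087817, -0.54095955, -0.01693148],
       [-0.33854909,  0.55013999, -0.76336787],
       [ 0.42226582, -0.63616724, -0.64574207]]), 't': array([0.48655116, 0.21330724, 1.1403233 ])}
```

View pics/top0.png

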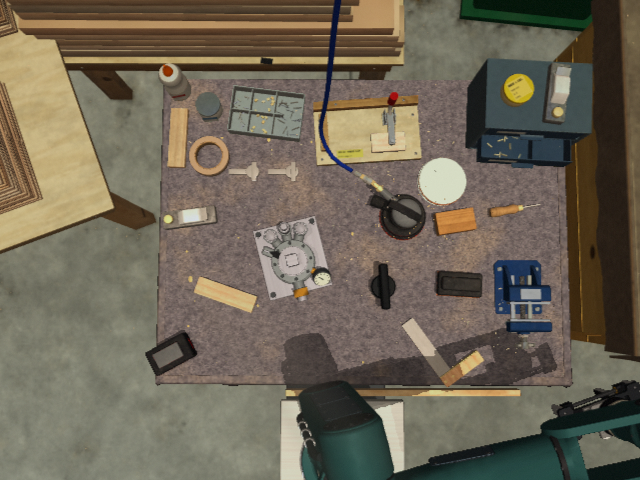

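View pics/side0.png

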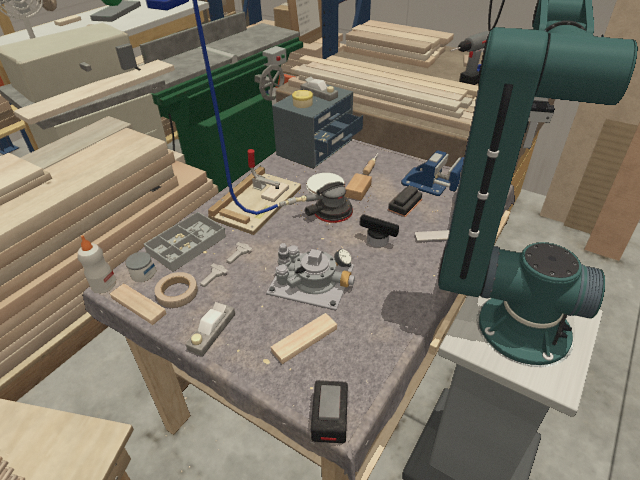

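The top view shows the distributor at about (292,260), with the spindle square as a light square, and the handle at (383,286) with its grip nearly upright in the image. In the side view the distributor is at (312,265) and the handle at (379,230). Next I'll zoom in on both.

```bash
python3 - <<'E'
import cv2,numpy as np
t=cv2.imread("pics/top0.png");s=cv2.imread("pics/side0.png")
a=cv2.resize(t[205:315,240:340],None,fx=5,fy=5,interpolation=cv2.INTER_CUBIC)
b=cv2.resize(s[235:315,260:360],None,fx=5,fy=5,interpolation=cv2.INTER_CUBIC)
cv2.imwrite("pics/ca.png",a);cv2.imwrite("pics/cb.png",b)
# handle mask
g=t.max(2)<60
m=np.zeros_like(g,np.uint8);m[255:318,360:405]=g[255:318,360:405]
n,l,st,c=cv2.connectedComponentsWithStats(m);print(st[1:],c[1:])
cv2.imwrite("pics/cc.png",cv2.resize(t[245:325,345:425],None,fx=5,fy=5,interpolation=cv2.INTER_CUBIC))
E
```

```text
[[370 264  26  46 702]] [[382.76068376 286.16951567]]
```

View pics/ca.png

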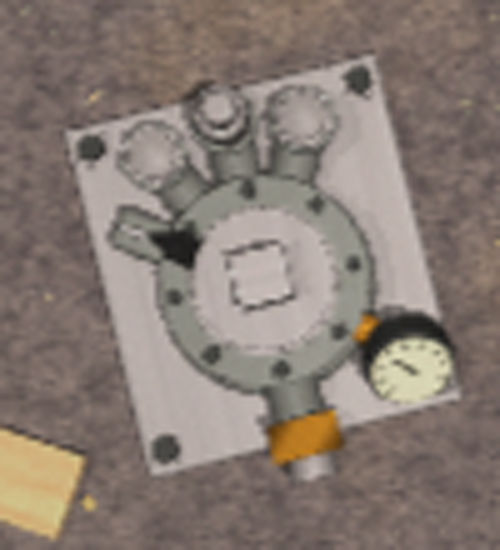

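View pics/cb.png

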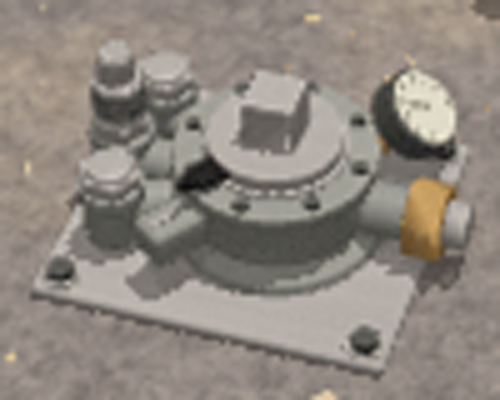

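View pics/cc.png

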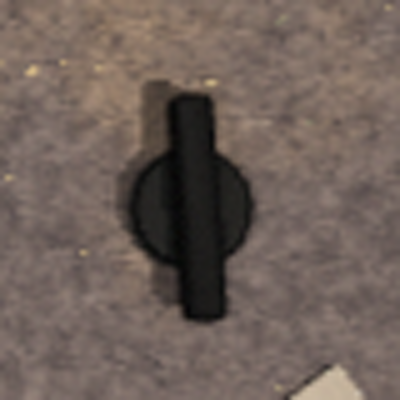

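The crops show the tall coupling on the middle outlet (0°), so the target is two clicks clockwise. The black pointer is on the lug, which is shut. In full-picture pixels the square's centre is about (292,259.5) top and (315,253) side. Next I'll measure these properly.

```bash
cat > h.py <<'E'
import cv2,numpy as np
from bench import robot
C={n:robot.get_calibration(n) for n in("top","side")}
def ray(n,p):
    c=C[n];d=c["R"].T@np.array([(p[0]-c["cx"])/c["fx"],(p[1]-c["cy"])/c["fy"],1]);return -c["R"].T@c["t"],d
def onz(n,p,z):
    o,d=ray(n,p);return o+d*(z-o[2])/d[2]
def tri(p,q):
    (a,d),(b,e)=ray("top",p),ray("side",q);s=np.linalg.lstsq(np.c_[d,-e],b-a,rcond=None)[0]
    u,v=a+s[0]*d,b+s[1]*e;return (u+v)/2,np.linalg.norm(u-v)
def proj(n,X):
    c=C[n];v=c["R"]@X+c["t"];return np.array([c["fx"]*v[0]/v[2]+c["cx"],c["fy"]*v[1]/v[2]+c["cy"]])
E
python3 - <<'E'
from h import *
t=cv2.imread("pics/top0.png");s=cv2.imread("pics/side0.png")
print("square",onz("top",(291.9,259.5),.098),onz("side",(314.8,253.4),.098),tri((291.9,259.5),(314.8,253.4)))
g=t.max(2)
def comp(mask,p):
    n,l=cv2.connectedComponents(mask.astype(np.uint8),connectivity=4);return (l==l[p[1],p[0]]).astype(np.uint8)
for th in(135,145,155):
    m=comp(g>th,(285,265)); cs,_=cv2.findContours(m,0,2); h=cv2.convexHull(max(cs,key=len))
    if m.sum()<3000: e=cv2.fitEllipse(h);print("disc",th,m.sum(),e,onz("top",e[0],.07))
# plate orientation: plate corners bolts
for nm,p in dict(b1=(92,149),b2=(358,79),b3=(165,448)).items():print(nm,onz("top",((p[0]+.5)/5-.5+240,(p[1]+.5)/5-.5+205),.012)[:2])
for nm,p in dict(coup=(220,105),).items():print(nm,onz("top",((p[0]+.5)/5-.5+240,(p[1]+.5)/5-.5+205),.103)[:2])
for th in(25,30,35,40,45,50):
    m=np.zeros(g.shape,np.uint8);m[255:318,360:405]=(g[255:318,360:405]<th)
    pts=cv2.findNonZero(m)
    cs,_=cv2.findContours(m,0,2);c=max(cs,key=cv2.contourArea);print(th,m.sum(),cv2.minAreaRect(c))
print(g[275:300:3,368:400])
E
```

```text
square [0.50822919 0.12690342 0.098     ] [0.50846126 0.1286699  0.098     ] (array([0.50878527, 0.12723862, 0.09669592]), np.float64(0.0010890791098268594))
disc 135 2172 ((274.9212646484375, 262.6017150878906), (70.3656005859375, 76.49883270263672), 108.09396362304688) [0.50204416 0.17101811 0.07      ]
disc 145 888 ((296.09173583984375, 261.6396179199219), (36.43950653076172, 38.47218322753906), 164.72195434570312) [0.50467036 0.11753737 0.07      ]
disc 155 642 ((292.83489990234375, 260.70184326171875), (29.891651153564453, 30.886276245117188), 55.2923469543457) [0.50701456 0.12578584 0.07      ]
b1 [0.57976945 0.22065146]
b2 [0.61743913 0.08061415]
b3 [0.42284868 0.18052176]
coup [0.59223281 0.14794585]
25 262 ((378.75872802734375, 287.1163635253906), (44.52716827392578, 15.187771797180176), 78.9964599609375)
30 415 ((381.3799743652344, 286.8399963378906), (44.30691146850586, 20.277931213378906), 74.93151092529297)
35 552 ((382.5, 286.0), (44.0, 23.0), 90.0)
40 644 ((382.5, 286.0), (44.0, 23.0), 90.0)
45 662 ((382.5, 286.0), (44.0, 23.0), 90.0)
50 680 ((382.6074523925781, 285.61
[... 571 characters left out ...]
9  37  38  23  70 104 120 125 121]
 [100  83  53  21  25  36  38  39  37  37  25  17  12  17  23  30  31  30
   28  27  18  32  38  35  38  36  23  59  95 110 105 101]
 [121  89  61  39  16  36  40  37  37  39  28  15  11  12  17  28  28  31
   29  27  20  22  32  38  38  34  32  93 109 112 120 124]
 [142 136 128  83  48  29  19  36  39  38  26  18   6  14  16  25  30  32
   30  29  19  17  31  40  24  41 103 131 138 130 122 119]
 [133 137 152 159 154 135  86  44  24  17  13  19  12  13  17  26  30  31
   29  28  22  17  50 101 113 117 114 115 112 117 128 133]
 [107 117 122 121 120 130 136  98  73  71  71  71  41  12  14  25  28  29
   30  31  26  29  93 113 124 126 128 131 133 128 122 113]]
```

```bash
python3 - <<'E'
from h import *
t=cv2.imread("pics/top0.png");g=t.max(2)
m=np.zeros(g.shape,np.uint8);m[255:318,360:405]=(g[255:318,360:405]<58)
r=[(y,np.nonzero(m[y])[0]) for y in range(262,312)]
for y,x in r: print(y,(x.min(),x.max()) if len(x) else None,end=' ')
a=[(y,(x.min()+x.max())/2) for y,x in r if len(x) and (265<=y<=273 or 301<=y<=308)]
k,b=np.polyfit(*np.array(a).T,1);print("\nline",k,b,np.degrees(np.arctan(k)))
yc=286.5
print(onz("top",(k*yc+b,yc),.06),onz("top",(382.5,286.5),.025))
p,q=[onz("top",(k*y+b,y),.06) for y in(266,308)];d=p-q;print("yaw",np.degrees(np.arctan2(d[1],d[0])),np.linalg.norm(onz("top",(k*263.5+b,263.5),.06)-onz("top",(k*309.5+b,309.5),.06)))
h=[(y,(x.min(),x.max())) for y,x in r if 276<=y<=298 and len(x)]
pts=np.array([[[x,y]] for y,(l,rr) in h for x in(l-.5,rr+.5)],np.float32)
A=np.c_[2*pts[:,0],np.ones(len(pts))];s=np.linalg.lstsq(A,(pts[:,0]**2).sum(1),rcond=None)[0]
print("hubcircle",s[:2],np.sqrt(s[2]+s[0]**2+s[1]**2),onz("top",s[:2],.03))
# side view
s=cv2.imread("pics/side0.png");g=s.max(2);m=np.zeros(g.shape,np.uint8);m[205:255,345:410]=g[205:255,345:410]<50
n,l,st,c=cv2.connectedComponentsWithStats(m);i=1+st[1:,4].argmax();print(st[i],c[i],cv2.minAreaRect(cv2.findNonZero((l==i).astype(np.uint8))))
print(proj("side",np.array([.444,-.032,.04])),proj("side",np.array([.444,-.032,.055])))
E
```

```text
262 None 263 None 264 (np.int64(379), np.int64(386)) 265 (np.int64(378), np.int64(387)) 266 (np.int64(378), np.int64(387)) 267 (np.int64(378), np.int64(387)) 268 (np.int64(378), np.int64(387)) 269 (np.int64(378), np.int64(387)) 270 (np.int64(378), np.int64(387)) 271 (np.int64(378), np.int64(387)) 272 (np.int64(378), np.int64(387)) 273 (np.int64(379), np.int64(387)) 274 (np.int64(378), np.int64(387)) 275 (np.int64(378), np.int64(387)) 276 (np.int64(376), np.int64(389)) 277 (np.int64(375), np.int64(390)) 278 (np.int64(374), np.int64(391)) 279 (np.int64(372), np.int64(392)) 280 (np.int64(372), np.int64(393)) 281 (np.int64(371), np.int64(394)) 282 (np.int64(371), np.int64(394)) 283 (np.int64(371), np.int64(394)) 284 (np.int64(371), np.int64(394)) 285 (np.int64(370), np.int64(395)) 286 (np.int64(370), np.int64(395)) 287 (np.int64(370), np.int64(394)) 288 (np.int64(371), np.int64(394)) 289 (np.int64(371), np.int64(394)) 290 (np.int64(371), np.int64(394)) 291 (np.int64(371), np.int64(393)) 292 (np.int64(372), np.int64(393)) 293 (np.int64(372), np.int64(393)) 294 (np.int64(373), np.int64(392
[... 325 characters left out ...]
.int64(380), np.int64(389)) 305 (np.int64(380), np.int64(389)) 306 (np.int64(381), np.int64(389)) 307 (np.int64(382), np.int64(389)) 308 (np.int64(382), np.int64(389)) 309 (np.int64(386), np.int64(386)) 310 None 311 None 
line 0.06399234362834119 365.33465805865575 3.6614986870186
[ 0.4429956  -0.10443132  0.06      ] [ 0.44369631 -0.10519824  0.025     ]
yaw 3.313753201620922 0.11646421022829659
hubcircle [382.44039131 286.41183292] 12.603448021458389 [ 0.44382142 -0.10451318  0.03      ]
[360 215  39  24 561] [378.52762923 227.3368984 ] ((377.5943298339844, 228.9982147216797), (40.1478157043457, 18.731672286987305), 17.35402488708496)
[366.69531853 244.07300836] [366.94972354 239.93368392]
```

move_arm:
  motion: [0,0,0,0.318,-0.25,0,1,0,0,0,0.318,-0.25,0,1,0,0,0,0.318,-0.25,0,1,0,0,0,0.318,-0.25,0,1,0,0,0,0.318,-0.25,0,1,0,0,0,0.318,-0.25,0,1,0,0,0,0.318,-0.25,0,1,0,0,0,0.318,-0.25,0,1,0,0,0,0.318,-0.25,0,1,0,0,0,0.318,-0.25,0,1,0,0,0,0.318,-0.25,0,1,0,0,0,0.318,-0.25,0,1]

```text
time: 1.1
tool_pos: [0.4442, -0.1034, 0.2052]
ee_rot: [3.142, 0.0, 0.347]
wrist_force: [0.9, -0.8, -0.6]
width: 0.0938
finger_force: 0.0
```

move_arm:
  motion: [0,0,-0.158,0,0,0,1,0,0,-0.158,0,0,0,1,0,0,-0.158,0,0,0,1,0,0,-0.158,0,0,0,1,0,0,-0.158,0,0,0,1,0,0,-0.158,0,0,0,1,0,0,-0.158,0,0,0,1,0,0,-0.158,0,0,0,1,0,0,-0.158,0,0,0,1,0,0,-0.158,0,0,0,1,0,0,-0.158,0,0,0,1,0,0,-0.158,0,0,0,1]

```text
time: 2.1
tool_pos: [0.4435, -0.1053, 0.2049]
ee_rot: [-3.141, -0.001, 1.842]
wrist_force: [0.1, -0.8, 0.0]
width: 0.0938
finger_force: 0.0
```

move_arm:
  motion: [0,0,-0.158,0,0,0,1,0,0,-0.158,0,0,0,1,0,0,-0.158,0,0,0,1,0,0,-0.158,0,0,0,1,0,0,-0.158,0,0,0,1,0,0,-0.158,0,0,0,1,0,0,-0.158,0,0,0,1,0,0,-0.158,0,0,0,1,0,0,-0.158,0,0,0,1,0,0,-0.158,0,0,0,1,0,0,-0.158,0,0,0,1,0,0,0,0,0,0,1]

```text
time: 3.1
tool_pos: [0.4436, -0.1053, 0.2049]
ee_rot: [3.141, -0.001, -3.08]
wrist_force: [-0.5, 0.0, 1.1]
width: 0.0938
finger_force: 0.0
```

```bash
cat >> h.py <<'E'
def st():
    o=robot.get_obs();y=o["ee_rot"][2];d=np.array
    print("t%.2f"%o["time"],"pos",o["tool_pos"].round(4),"rpy",np.degrees(o["ee_rot"]).round(1),"j",o["joint_positions"].round(2),"F",o["wrist_force"].round(1),"T",o["wrist_torque"].round(2),"w%.4f f%.1f"%(o["width"],o["finger_force"]));return o
def to(x,y,z):
    "units of tool shift needed to reach world x,y,z"
    from scipy.spatial.transform import Rotation as Q
    o=st();R=Q.from_euler("xyz",o["ee_rot"]).as_matrix();print("shift",(R.T@(np.array([x,y,z])-o["tool_pos"])*10).round(3))
E
python3 -c "
from h import *
to(.4435,-.1045,.1)"
```

```text
t3.10 pos [ 0.4436 -0.1053  0.2049] rpy [ 1.800e+02 -1.000e-01 -1.765e+02] j [-0.36 -0.12  1.58 -0.    1.69 -1.99] F [-0.5  0.   1.1] T [ 0.01 -0.1   0.02] w0.0938 f0.0
shift [-1.000e-03  8.000e-03  1.049e+00]
```

move_arm:
  motion: [0,0,0,0,0.008,0.38,1,0,0,0,0,0,0.38,1,0,0,0,0,0,0.38,1,0,0,0,0,0,0.3,1,0,0,0,0,0,0.16,1,0,0,0,0,0,0,0,0,0,0,0,0,0,0,0,0,0,0,0,0,0,0,0,0,0,0,0,0,0,0,0,0,0,0,0,0,0,0,0,0,0,0,0,0,0,0,0,0,0]

```text
time: 4.1
tool_pos: [0.4444, -0.1049, 0.0464]
ee_rot: [-3.141, 0.002, -3.083]
wrist_force: [0.0, 0.4, 0.1]
width: 0.0505
finger_force: 0.0
```

```bash
python3 -c "
from h import *
to(.508,.1265,.16)"
```

```text
t4.10 pos [ 0.4444 -0.1049  0.0464] rpy [-1.800e+02  1.000e-01 -1.766e+02] j [-0.36 -0.03  1.82 -0.    1.36 -1.99] F [0.  0.4 0.1] T [ 0.03 -0.13 -0.02] w0.0505 f0.0
shift [-0.773  2.271 -1.136]
```

move_arm:
  motion: [0,0,0,0,0,0,0,0,0,0,0,0,0,0,0,0,0,0,0,0,0,0,0,0,0,0,0,0,0,0,0,0,0,0,0,0,0,0,0,0,0,0,0,0,0,0,0,0,0,0,0,0,0,0,0,0]

```text
time: 4.77
tool_pos: [0.4438, -0.1047, 0.0454]
ee_rot: [-3.142, -0.0, -3.082]
wrist_force: [-1.0, -0.9, -0.3]
width: 0.0218
finger_force: 30.0
```

move_arm:
  motion: [0,0,0,0,0,-0.3,0,0,0,0,0,0,-0.3,0,0,0,0,0,0,-0.3,0,0,0,0,0,0,-0.3,0,0,0,0,0,0,0,0]

```text
time: 5.18
tool_pos: [0.447, -0.1058, 0.1718]
ee_rot: [-3.137, 0.011, -3.082]
wrist_force: [1.4, 0.1, -1.7]
width: 0.022
finger_force: 30.0
```

```bash
python3 -c "
from h import *
to(.508,.1265,.16)"
```

```text
t5.18 pos [ 0.447  -0.1058  0.1718] rpy [-179.7    0.6 -176.6] j [-0.36 -0.12  1.64 -0.    1.61 -1.99] F [ 1.4  0.1 -1.7] T [ 0.05 -0.19  0.03] w0.0220 f30.0
shift [-0.746  2.283  0.115]
```

move_arm:
  motion: [0,0,0,-0.096,0.284,0,0,0,0,0,-0.096,0.284,0,0,0,0,0,-0.096,0.284,0,0,0,0,0,-0.096,0.284,0,0,0,0,0,-0.096,0.284,0,0,0,0,0,-0.096,0.284,0,0,0,0,0,-0.096,0.284,0,0,0,0,0,-0.096,0.284,0,0,0,0,0,0,0,0,0]

```text
time: 5.93
tool_pos: [0.5067, 0.1314, 0.1629]
ee_rot: [3.139, -0.003, -3.077]
wrist_force: [-0.1, -0.2, -2.7]
width: 0.0224
finger_force: 30.0
```

move_arm:
  motion: [0,0,0.143,0,0,0,0,0,0,0.143,0,0,0,0,0,0,0.143,0,0,0,0,0,0,0.143,0,0,0,0,0,0,0.143,0,0,0,0,0,0,0.143,0,0,0,0,0,0,0.143,0,0,0,0,0,0,0,0,0,0,0,0,0,0,0,0,0,0]

```text
time: 6.68
tool_pos: [0.5062, 0.1262, 0.1639]
ee_rot: [-3.139, -0.001, 2.417]
wrist_force: [-0.0, 0.4, -2.5]
width: 0.0217
finger_force: 30.0
```

```bash
python3 -c "
from h import *
to(.508,.1265,.144)
for n in('top','side'): cv2.imwrite(f'pics/{n}1.png',robot.snapshot(n)[:,:,::-1])
a,b=cv2.imread('pics/top1.png'),cv2.imread('pics/side1.png')
f=lambda i:cv2.resize(i,None,fx=3,fy=3,interpolation=cv2.INTER_CUBIC)
cv2.imwrite('pics/h1.png',np.hstack([f(a[190:330,230:360]),f(b[190:330,250:380])]))"
```

```text
t6.68 pos [0.5062 0.1262 0.1639] rpy [-1.799e+02 -1.000e-01  1.385e+02] j [ 0.14  0.04  1.5  -0.    1.6  -0.71] F [-0.   0.4 -2.5] T [-0.01 -0.11  0.03] w0.0217 f30.0
shift [-0.012  0.014  0.199]
```

View pics/h1.png

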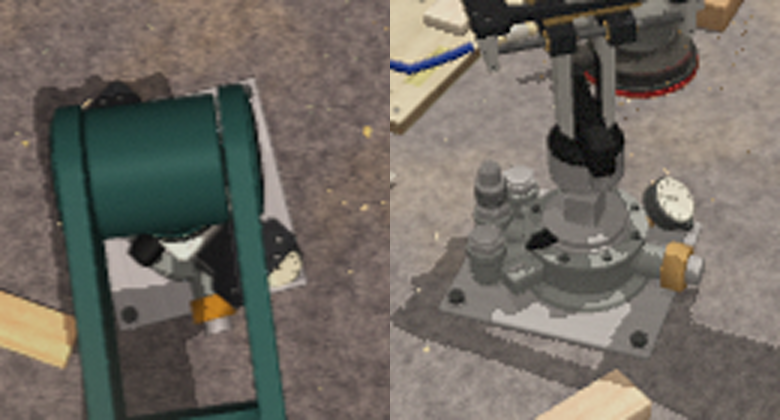

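The arm hides the square in the top view. In the side view (right half) the hub, at crop x about 586, sits right over the square at about 583, so I'll lower it.

move_arm:
  motion: [0,0,0,-0.012,0.014,0.09,0,0,0,0,0,0,0.08,0,0,0,0,0,0,0.03,0,0,0,0,0,0,0.03,0,0,0,0,0,0,0,0,0,0,0,0,0,0,0]

```text
time: 7.28
tool_pos: [0.5087, 0.1269, 0.1421]
ee_rot: [-3.141, -0.0, 2.415]
wrist_force: [0.2, 1.0, -2.4]
width: 0.0218
finger_force: 30.0
```

```bash
python3 -c "
from h import *
to(.508,.1265,.1354)"
```

```text
t7.28 pos [0.5087 0.1269 0.1421] rpy [-180.    -0.   138.4] j [ 0.14  0.05  1.53 -0.    1.56 -0.71] F [ 0.2  1.  -2.4] T [-0.01 -0.18 -0.02] w0.0218 f30.0
shift [ 0.002 -0.008  0.067]
```

move_arm:
  motion: [0,0,0,0,0,0.02,0,0,0,0,0,0,0.02,0,0,0,0,0,0,0.01,0,0,0,0,0,0,0,0,0,0,0,0,0,0,0]

```text
time: 7.7
tool_pos: [0.5088, 0.127, 0.1374]
ee_rot: [-3.142, 0.0, 2.415]
wrist_force: [-0.6, 0.4, -3.0]
width: 0.0222
finger_force: 30.0
```

```bash
python3 -c "
from h import *
to(.508,.1265,.1354)"
```

```text
t7.70 pos [0.5088 0.127  0.1374] rpy [-180.     0.   138.4] j [ 0.14  0.05  1.54 -0.    1.55 -0.71] F [-0.6  0.4 -3. ] T [ 0.   -0.12  0.05] w0.0222 f30.0
shift [ 0.003 -0.009  0.02 ]
```

move_arm:
  motion: [0,0,0,0,0,0.01,0,0,0,0,0,0,0.01,0,0,0,0,0,0,0.005,0,0,0,0,0,0,0,0,0,0,0,0,0,0,0]

```text
time: 8.12
tool_pos: [0.5089, 0.127, 0.1354]
ee_rot: [3.141, 0.0, 2.415]
wrist_force: [-1.0, -1.4, -0.2]
width: 0.022
finger_force: 30.0
```

```bash
python3 -c "
from h import *
to(.508,.1265,.1354)"
```

```text
t8.12 pos [0.5089 0.127  0.1354] rpy [180.    0.  138.4] j [ 0.14  0.05  1.54 -0.    1.54 -0.71] F [-1.  -1.4 -0.2] T [-0.03 -0.04 -0.01] w0.0220 f30.0
shift [ 0.004 -0.01  -0.   ]
```

move_arm:
  motion: [0,0,-0.08,0,0,0.01,0,0,0,-0.08,0,0,0,0,0,0,-0.08,0,0,0,0,0,0,0,0,0,0,0]

```text
time: 8.45
tool_pos: [0.5099, 0.1274, 0.1353]
ee_rot: [3.139, 0.002, 2.604]
wrist_force: [0.8, 0.1, 2.7]
width: 0.0218
finger_force: 30.0
```

move_arm:
  motion: [0,0,-0.08,0,0,0,0,0,0,-0.08,0,0,0,0,0,0,-0.08,0,0,0,0,0,0,0,0,0,0,0]

```text
time: 8.78
tool_pos: [0.5097, 0.1276, 0.1352]
ee_rot: [3.139, 0.002, 2.791]
wrist_force: [0.3, 1.2, 2.5]
width: 0.0219
finger_force: 30.0
```

```bash
python3 -c "
from h import *
to(.508,.1265,.1354)"
```

```text
t8.78 pos [0.5097 0.1276 0.1352] rpy [1.799e+02 1.000e-01 1.599e+02] j [ 0.14  0.05  1.54  0.    1.54 -1.08] F [0.3 1.2 2.5] T [ 0.48 -0.23  0.03] w0.0219 f30.0
shift [ 0.012 -0.017 -0.002]
```

move_arm:
  motion: [0,0,-0.08,0,0,0,0,0,0,-0.08,0,0,0,0,0,0,-0.08,0,0,0,0,0,0,0,0,0,0,0]

```text
time: 9.12
tool_pos: [0.5087, 0.1274, 0.1338]
ee_rot: [3.141, -0.001, 2.979]
wrist_force: [-0.2, 1.6, -1.2]
width: 0.0218
finger_force: 30.0
```

move_arm:
  motion: [0,0,-0.08,0,0,0,0,0,0,-0.08,0,0,0,0,0,0,-0.08,0,0,0,0,0,0,0,0,0,0,0]

```text
time: 9.45
tool_pos: [0.5079, 0.1279, 0.1341]
ee_rot: [3.14, -0.002, -3.116]
wrist_force: [-2.7, 3.7, 3.3]
width: 0.0221
finger_force: 30.0
```

move_arm:
  motion: [0,0,0.08,0,0,0,0,0,0,0.08,0,0,0,0,0,0,0.08,0,0,0,0,0,0,0,0,0,0.02,0,0,0,0,0,0,0.02,0,0,0,0,0,0,0,0,0,0,0,0,0,0,0]

```text
time: 10.03
tool_pos: [0.5083, 0.1276, 0.1289]
ee_rot: [3.141, -0.002, 2.98]
wrist_force: [-1.9, 4.7, -3.9]
width: 0.0217
finger_force: 30.0
```

```bash
python3 -c "
from h import *
to(.508,.1265,.1154)"
```

```text
t10.03 pos [0.5083 0.1276 0.1289] rpy [ 1.800e+02 -1.000e-01  1.708e+02] j [ 0.14  0.06  1.55  0.    1.53 -1.27] F [-1.9  4.7 -3.9] T [ 1.13  0.03 -0.09] w0.0217 f30.0
shift [ 0.001 -0.011  0.135]
```

move_arm:
  motion: [0,0,0,0,0.007,0.03,0,0,0,0,0,0,0.03,0,0,0,0,0,0,0.03,0,0,0,0,0,0,0.03,0,0,0,0,0,0,0,0,0,0,0,0,0,0,0]

```text
time: 10.53
tool_pos: [0.5085, 0.1278, 0.1172]
ee_rot: [3.142, -0.001, 2.98]
wrist_force: [-1.8, 4.4, -3.2]
width: 0.022
finger_force: 30.0
```

```bash
python3 -c "
from h import *
to(.508,.1265,.1154)"
```

```text
t10.53 pos [0.5085 0.1278 0.1172] rpy [ 1.800e+02 -1.000e-01  1.708e+02] j [ 0.14  0.07  1.57  0.    1.51 -1.27] F [-1.8  4.4 -3.2] T [ 1.09  0.27 -0.08] w0.0220 f30.0
shift [ 0.003 -0.014  0.018]
```

move_arm:
  motion: [0,0,0,0,0.005,0.018,0,0,0,0,0,0,0.007,0,0,0,0,0,0,0,0,0,0,0,0,0,0,0,0,0,0,0,0,0,0.5,0,0,0,0,0,0,0.5,0,0,0,0,0,0,0.5,0,0,0,0,0,0,0.5,0,0,0,0,0,0,0.5]

```text
time: 11.28
tool_pos: [0.5096, 0.1277, 0.1158]
ee_rot: [-3.141, 0.001, 2.98]
wrist_force: [0.4, 0.6, -0.3]
width: 0.0463
finger_force: 0.0
```

```bash
python3 -c "
from h import *
to(.508,.1265,.1164)"
```

```text
t11.28 pos [0.5096 0.1277 0.1158] rpy [-1.800e+02  1.000e-01  1.707e+02] j [ 0.14  0.07  1.57 -0.    1.5  -1.27] F [ 0.4  0.6 -0.3] T [ 0.06 -0.13 -0.02] w0.0463 f0.0
shift [ 0.014 -0.014 -0.006]
```

move_arm:
  motion: [0,0,0,0,0,0,0,0,0,0,0,0,0,0,0,0,0,0,0,0,0,0,0,0,0,0,0,0,0,0,0,0,0,0,0]

```text
time: 11.7
tool_pos: [0.509, 0.128, 0.1154]
ee_rot: [-3.141, -0.0, 2.98]
wrist_force: [0.2, -0.5, -0.2]
width: 0.0218
finger_force: 30.0
```

move_arm:
  motion: [0,0,0.1,0,0,0,0,0,0,0.1,0,0,0,0,0,0,0.1,0,0,0,0,0,0,0.1,0,0,0,0,0,0,0.1,0,0,0,0,0,0,0.1,0,0,0,0,0,0,0,0,0,0,0,0,0,0,0,0,0,0]

```text
time: 12.37
tool_pos: [0.5089, 0.1283, 0.1154]
ee_rot: [3.142, -0.0, 2.511]
wrist_force: [-0.2, 0.7, 0.3]
width: 0.0217
finger_force: 30.0
```

```bash
python3 -c "
from h import *
st()
b=robot.snapshot('side')[:,:,::-1]
cv2.imwrite('pics/h2.png',cv2.resize(b[190:330,250:380],None,fx=4,fy=4,interpolation=cv2.INTER_CUBIC))"
```

```text
t12.37 pos [0.5089 0.1283 0.1154] rpy [180.   -0.  143.9] j [ 0.14  0.07  1.57  0.    1.5  -0.8 ] F [-0.2  0.7  0.3] T [ 0.06 -0.06 -0.07] w0.0217 f30.0
```

View pics/h2.png

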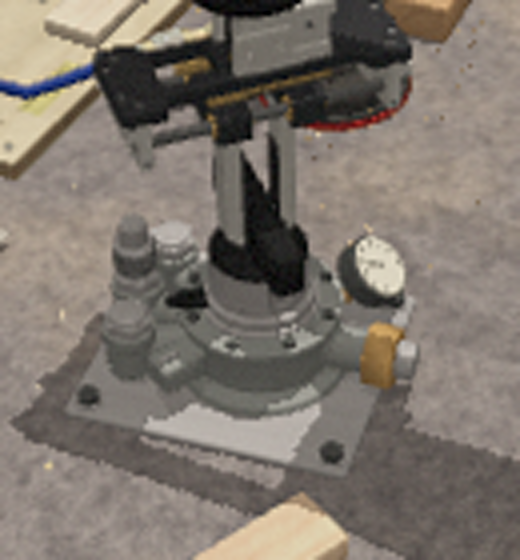

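The hub now sits on the disc, and the pointer has moved off the lug to the first outlet, at about (185,297) in the crop. I'll turn one more click.

move_arm:
  motion: [0,0,0.1,0,0,0,0,0,0,0.1,0,0,0,0,0,0,0.1,0,0,0,0,0,0,0.1,0,0,0,0,0,0,0.1,0,0,0,0,0,0,0.12,0,0,0,0,0,0,0,0,0,0,0,0,0,0,0,0,0,0]

```text
time: 13.08
tool_pos: [0.5091, 0.1283, 0.1154]
ee_rot: [3.141, -0.0, 2.025]
wrist_force: [-0.4, 0.9, 0.6]
width: 0.0216
finger_force: 30.0
```

move_arm:
  motion: [0,0,0,0,0,0,0.6,0,0,0,0,0,0,0.6,0,0,0,0,0,0,0.6,0,0,0,0,0,0,0.6,0,0,0,0,0,-0.2,0.6,0,0,0,0,0,-0.35,0.6,0,0,0,0,0,-0.35,0.6,0,0,0,0,0,-0.2,0.6,0,0,0,0,0,0,0.6,0,0,0,0,0,0,0.6]

```text
time: 13.92
tool_pos: [0.5098, 0.1282, 0.2269]
ee_rot: [3.138, 0.001, 2.022]
wrist_force: [-0.3, -0.2, -0.5]
width: 0.0564
finger_force: 0.0
```

```bash
python3 -c "
from h import *
st()
b=robot.snapshot('side')[:,:,::-1]
cv2.imwrite('pics/h3.png',cv2.resize(b[190:330,250:380],None,fx=4,fy=4,interpolation=cv2.INTER_CUBIC))"
```

```text
t13.92 pos [0.5098 0.1282 0.2269] rpy [1.798e+02 1.000e-01 1.159e+02] j [ 0.14  0.03  1.39 -0.    1.72 -0.31] F [-0.3 -0.2 -0.5] T [-0.04 -0.1   0.01] w0.0564 f0.0
```

View pics/h3.png

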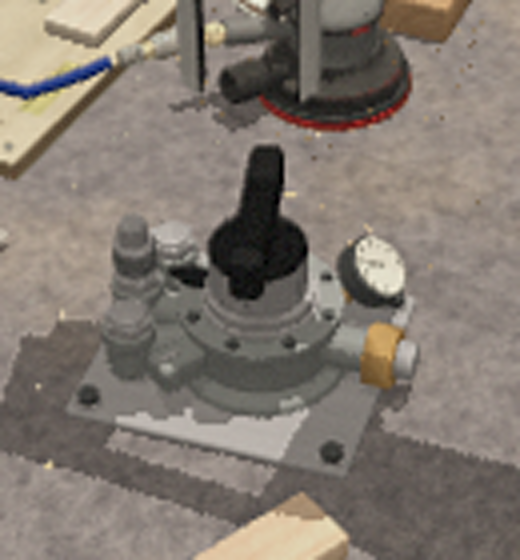

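The handle stands alone on the disc, with the pointer at about (190,273) in the crop. I'll check that against where each click stop should put it.

```bash
python3 -c "
from h import *
b=robot.snapshot('side')
S=np.array([.5085,.1278,0]);d=np.array([.5922,.1479])-S[:2]
a0=np.arctan2(d[1],d[0]);print(np.degrees(a0))
for k in(55,27.5,0,-10,-27.5):
    a=a0+np.radians(k)
    print(k,[((proj('side',S+[r*np.cos(a),r*np.sin(a),.067])-[250,190])*4).round(0) for r in(.062,.045)])
g=b[190:330,250:380].max(2);m=np.zeros(g.shape,np.uint8);m[62:80,38:51]=g[62:80,38:51]<55
p=np.argwhere(m)[:,::-1];print(len(p),p.mean(0)*4,p.min(0)*4,p.max(0)*4)
"
```

```text
13.503500093749881
55 [array([181., 329.]), array([203., 318.])]
27.5 [array([165., 299.]), array([191., 296.])]
0 [array([171., 268.]), array([196., 274.])]
-10 [array([179., 258.]), array([201., 266.])]
-27.5 [array([197., 243.]), array([214., 255.])]
36 [187.33333333 275.11111111] [168 264] [200 316]
```

```bash
python3 -c "
from bench import robot
print(robot.close_job())"
```

```text
the job is handed in; nothing more can be done
None
```

The handle is fully home on the spindle and let go, the valve is two clicks on with its pointer at the coupling on the middle outlet, and the job was handed in at about 14 s; no verdict came back.

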